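# Point out the strip tube, shut the tray, start the analyser

## Task

A strip from the orange-capped tube already lies in the analyser's open tray. Point at the orange-capped tube for the room camera's record: hold the fingertips two or three centimetres straight above the middle of its cap without touching any tube, for two to three seconds. Then push the blue-fronted tray fully in, press the green start key all the way down and let it go; do not press the red key, and leave everything else where it stands.

Things in the scene. Friction and masses are not known exactly. Their poses are not given: they have to be found in the camera images.
- tube_orange_cap (a point): middle of the flat top of the orange cap: the tube to point at. Test-strip tube: white, upright, 32 mm diameter, 108 mm tall with its 35 mm wide cap, loose in a hole of the grey rack; all five caps are level, about 116 mm above the table. z is up.
- tube_orange: the same white tube with the orange cap; origin at the centre of its underside
- rack: fixed grey rack block, 130 x 190 x 45 mm, with six holes in two rows of three, 60 mm apart both ways (five hold tubes, in any order, one is empty); origin at the centre of its underside, y along its length
- analyser: fixed cream table-top analyser, 250 mm deep, 220 mm wide. Origin on the table below the middle of its front face; x points into the machine, away from the front; y to its left; z up. The front 120 mm of it is a deck 100 mm high with the keys; behind that it is 148 mm high with a dark display.
- tray (a joint): how far the analyser's tray is out, m: 0 fully in, up to 0.085 out. It slides straight along the analyser's x axis with about 2 N of friction and stays where it is left, with a hard stop at 0; no latch
- tray_face (a point): middle of the outer (front) face of the tray's blue front plate, which is 100 mm wide, 44 mm high (from 47 to 91 mm above the table) and 12 mm thick; it moves with the tray, x points into the machine. When shut, the plate rests against the analyser's front, its outer face 12 mm proud of it.
- start_key_top (a point): middle of the top of the green start key, a round push key 28 mm across in a black housing on the deck, 60 mm behind the analyser's front face, left of the middle (45 mm to the analyser's +y); its top is 122 mm above the table when up; z is up, it is pressed straight down
- start_key (a joint): how far the green start key is down, m: 0 up, 0.006 fully down; it springs back; about 4 N presses it fully
- stop_key (a joint): the same for the red stop key, 90 mm from the green one to the analyser's -y; not to be pressed
- tin: loose jar of strips, 44 mm diameter, 120 mm tall, with a white cap; origin under its centre; a bystander
- timer: loose white bench timer, 60 x 60 x 18 mm, lying flat; origin under its centre; a bystander
- dish: loose grey square dish, 70 x 70 x 14 mm; origin under its centre; a bystander
- tube_blue: like the orange-capped tube but with a blue cap; origin under its centre; a bystander
- tube_green: like the orange-capped tube but with a green cap; origin under its centre; a bystander
- tube_yellow: like the orange-capped tube but with a yellow cap; origin under its centre; a bystander
- tube_white: like the orange-capped tube but with a white cap; origin under its centre; a bystander

How it is judged:
By the outcome, as a careful person would: the job done as asked, in the order asked, and still so for the second after the job is handed in, with the robot touching nothing.
It also fails if it takes over 51 s, if anything falls off the work surface, if the arm or the gripper's body presses on something with over 40 N, if the wrist force passes 120 N, or if a joint passes its speed limit or range.

## Robot

A 6-joint arm with a two-finger parallel gripper is mounted at the origin on the work surface. World frame = base frame: x ahead of the robot, y to its left, z up, the work surface at z = 0. Lengths are in m, angles in degrees, forces in N, time in s.
With the tool pointing down it reaches from about 0.35 to 0.875 m from the base axis. Payload 4.2 kg.
Tool frame: the origin (TCP) lies between the finger pads, 19 mm behind the fingertips; this is the grasp point; z points along the fingers, y is the line along which they close (so a half turn about z gives the same grasp; the last joint's range is limited). The gripper opens to 87 mm and grips with 3 to 60 N. Pads are 19 mm wide; open, the fingers measure 117 mm over their backs; the gripper's body (75 mm by 190 mm) begins 51 mm behind the grasp point.
Start: joints at [87.067, 22.042, 0.453, 0, -68.411, -14.817], TCP at [0.191, 0.595, 0.241] pointing down, gripper open.
Joint ranges: [-179.83, 179.83], [-69.29, 118.12], [-61.27, 80.66], [-181.25, 117.63], [-171.15, -9.14], [-177.46, 177.46]. Speed limits (degrees/s): [159.86, 159.86, 180, 180, 180, 180].

## Interface

Orientations are given as a 3x3 rotation matrix whose columns are the frame's x, y, z axes.
In Python, from station import sense, capture, finish_job, search_frame, masks_of gives the robot as it stands.
- The arm moves only by the tool drive_tool, never from a script. Its argument "rows" is a list of rows, each a list of 7 numbers: the opening in per cent of the stroke, from 0 (shut) to 100 (fully open), then the shift along the world's x, y, z in mm, then the turn, a rotation vector about the world's x, y, z in rad. In form: [[fingers, dx, dy, dz, wx, wy, wz], ...]. A call has 1 to 5 rows; each row shifts and turns the commanded pose from where the row before left it; what a row does not reach is not made up. A row lasts 1/12 s, in which the tool goes at most 41.7 mm and 7.16 degrees, less where a joint would pass 70% of its speed; a pose out of reach is approached as far as the arm can. A call is refused whole if a number of a shift passes 41.7 or a number of a turn 0.125, either way. A call with a gripper value outside its range is refused whole. The fingers move at their own pace and stop on an object; the grip force is fixed at half the most. Time passes only in rows, so rows that do not move let the fingers close. It gives the time, the measured TCP pose, the force, the opening and the grip force at its end, in the units of the state.
- sense(): the state, without advancing time (a new reading comes with each control period).
- capture(name): name is "scene" or "top" or "wrist"; returns a dict with "frame" (384x512x3 uint8, red, green, blue), "z_map" (384x512 float32, m along the optical axis (not along the pixel's ray), 0 where there is no reading), "fx", "fy", "cx", "cy" (pixels), "R" (3x3) and "t" (3): a world point X has camera coordinates R X + t; the wrist camera has in their place "T_tool_cam" (4x4, takes a point from camera to tool coordinates, whose origin is the TCP and whose axes are the flange's). Camera axes: x right, y down, z forward; pixel columns grow to the right and rows downward; lengths in m; the calibration is good to about 2 mm. The wrist camera is an equidistant fisheye: a pixel r from the principal point sees the ray r / f radians off the axis. A picture is of the moment at which its call begins: read the wrist's pose just before it.
- finish_job(): hands the job in; it is judged then, once.
Trained networks look in a picture, given as the dict that the camera call returned (one of the last four; its "shot" number tells which), for a name from the list of things; names that differ only in an ending like _2 or _b are one class to them, and where a whole thing is asked for, a point or a joint stands for the part that bears it (a point fixed in the world has none). Each returns a list of dicts, best first, with "p" (0 to 1); they miss things now and then, are a little off and sometimes report something else, mostly with a low value. They report only what shows in the picture. A call takes as long as a camera call.
- search_frame(label, picture): "xy" ([column, row] in pixels, amid what is visible of it).
- masks_of(label, picture): "region" (384x512 bool, what is visible of it) and "xy" ([column, row] in pixels, amid what is visible of it).
The state is a dict: "time_s": time; "joints": joint angles; "joint_velocities": joint speeds; "effort": joint torques, N m; "tcp_pos": TCP position; "ee_rot": TCP orientation; "wrist_force": force on the tool from outside, world axes, zero at the start; "moment": the same for the moment, N m; "gripper_width": opening from 0.0 (shut) to 1.0 (fully open); "gripper_force": force on a finger pad.
Only numpy, scipy, OpenCV 4.12 (cv2) and the standard library are available. Lean on these libraries where they do the work, as an engineer would, in place of code of your own. Each camera call takes 0.05 s, during which the arm holds its last target. There are 200 camera calls.

## Working session

There is one attempt and no reset: what is moved stays moved. The work goes in short steps, Python scripts to look and compute and a tool call to move; the robot and the scene stay as the last step left them, time stands still between calls to the robot, and variables do not carry over. Pictures are saved under pics/ and viewed, at most 10 in all, crops included, and the job is handed in when it is done.

Besides the shell and the picture viewer there is one more tool, called after "Request:" as name(argument=value, ...) on one line, values as JSON. drive_tool: Moves the arm, as the interface text tells. Its arguments: {"type":"object","properties":{"rows":{"type":"array"}},"required":["rows"]}

```bash
mkdir -p pics
cat > h.py <<'E'
from station import *
import numpy as np, cv2
def world(c,uv_or_mask):
    m=uv_or_mask; v,u=np.nonzero(m&(c["z_map"]>0)); z=c["z_map"][v,u]
    P=np.stack([(u-c["cx"])/c["fx"]*z,(v-c["cy"])/c["fy"]*z,z],1)
    return (P-c["t"])@np.asarray(c["R"])
E
python3 - <<'E'
from h import *
ims=[]
for n in ["top","scene"]:
    c=capture(n); im=c["frame"][:,:,::-1].copy()
    cv2.imwrite(f"pics/{n}0.png",im)
    for l in ["tube_orange_cap","tube_orange","tray_face","start_key_top","stop_key","rack","analyser","tin","timer","dish"]:
        r=masks_of(l,c)
        for d in r[:2]:
            P=world(c,d["region"])
            if len(P): print(n,l,round(d["p"],2),np.round(d["xy"]),len(P),"med",np.round(np.median(P,0),3),"lo",np.round(np.percentile(P,2,0),3),"hi",np.round(np.percentile(P,98,0),3))
    ims.append(im)
cv2.imwrite("pics/both.png",cv2.resize(np.hstack(ims),(800,300)))
s=sense();print(s["time_s"],s["tcp_pos"],s["ee_rot"],s["gripper_width"])
E
```

```text
top tube_orange_cap 0.63 [158. 199.] 178 med [0.536 0.223 0.113] lo [0.523 0.213 0.043] hi [0.553 0.24  0.12 ]
top tube_orange 0.76 [160. 201.] 206 med [0.537 0.224 0.113] lo [0.523 0.213 0.041] hi [0.557 0.243 0.119]
top tube_orange 0.53 [158. 210.] 2436 med [0.511 0.231 0.044] lo [0.436 0.138 0.001] hi [0.585 0.329 0.114]
top tray_face 0.91 [306. 211.] 849 med [ 0.513 -0.166  0.063] lo [ 0.476 -0.209  0.056] hi [ 0.55  -0.122  0.093]
top start_key_top 0.22 [325. 175.] 77 med [ 0.606 -0.221  0.121] lo [ 0.595 -0.233  0.115] hi [ 0.62  -0.21   0.126]
top stop_key 0.5 [304. 211.] 860 med [ 0.513 -0.167  0.063] lo [ 0.475 -0.209  0.056] hi [ 0.55  -0.122  0.093]
top stop_key 0.49 [323. 175.] 78 med [ 0.607 -0.221  0.121] lo [ 0.596 -0.232  0.114] hi [ 0.62  -0.208  0.126]
top rack 0.95 [160. 212.] 2312 med [0.513 0.229 0.044] lo [0.436 0.138 0.004] hi [0.584 0.326 0.05 ]
top rack 0.47 [158. 199.] 171 med [0.535 0.225 0.114] lo [0.523 0.213 0.056] hi [0.553 0.243 0.12 ]
top analyser 0.87 [308. 156.] 8546 med [ 0.662 -0.178  0.11 ] lo [ 0.488 -0.285  0.059] hi [ 0.792 -0.076  0.151]
top 
[... 1377 characters left out ...]
  0.125] lo [ 0.49  -0.293  0.027] hi [ 0.812 -0.076  0.153]
scene tin 0.88 [306. 241.] 675 med [0.724 0.081 0.09 ] lo [0.693 0.063 0.007] hi [0.732 0.103 0.124]
scene tin 0.42 [199. 170.] 806 med [ 0.495 -0.165  0.068] lo [ 0.481 -0.21   0.06 ] hi [ 0.528 -0.119  0.095]
scene timer 0.84 [271. 167.] 486 med [0.446 0.024 0.02 ] lo [ 0.409 -0.012  0.001] hi [0.477 0.06  0.024]
scene dish 0.97 [114. 169.] 615 med [ 0.439 -0.402  0.007] lo [ 0.399 -0.442  0.002] hi [ 0.483 -0.359  0.018]
1.1 [0.19047463 0.59522695 0.24124255] [[ 9.52398408e-01 -3.04856146e-01 -4.50669053e-05]
 [-3.04856147e-01 -9.52398408e-01 -3.49543981e-05]
 [-3.22655858e-05  4.70294363e-05 -9.99999998e-01]] 1.0005857037332395
```

View pics/both.png

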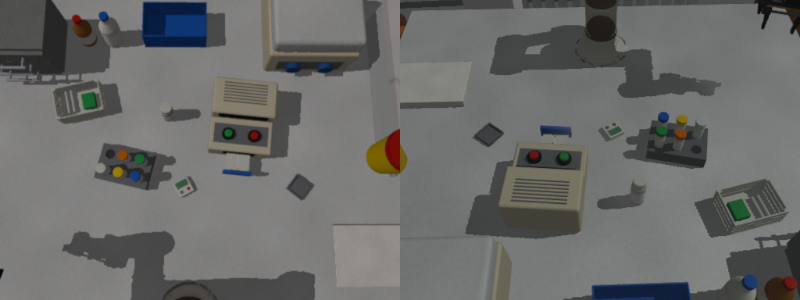

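The left half (top view) shows the rack with the orange cap at about (122,155), with an empty hole to its left. The analyser front faces the robot, with green at (229,133), red at (254,136) and the blue tray front at (237,172). The right half (scene view) agrees. Next I refine the points.

Run:
```python
from h import *
for n in ["top","scene"]:
    c=capture(n); hsv=cv2.cvtColor(c["frame"],cv2.COLOR_RGB2HSV); H,S,V=[hsv[...,i].astype(int) for i in range(3)]
    v,u=np.mgrid[:384,:512]; z=c["z_map"]
    P=np.stack([(u-c["cx"])/c["fx"]*z,(v-c["cy"])/c["fy"]*z,z],-1); W=(P-c["t"])@np.asarray(c["R"])
    def sel(name,hm,x,y,zz):
        m=hm&(S>110)&(V>50)&(W[...,0]>x[0])&(W[...,0]<x[1])&(W[...,1]>y[0])&(W[...,1]<y[1])&(W[...,2]>zz[0])&(W[...,2]<zz[1])
        Q=W[m]
        if len(Q)<5: print(n,name,len(Q));return
        (cc,r)=cv2.minEnclosingCircle(Q[:,:2].astype(np.float32))
        print(n,name,len(Q),"mean",Q.mean(0).round(4),"circ",np.round(cc,4),round(r,4),"lo",Q.min(0).round(3),"hi",Q.max(0).round(3))
        return Q
    any_=H>=0
    sel("orange",(H>5)&(H<19),(.49,.58),(.18,.27),(.108,.125))
    sel("greenkey",(H>40)&(H<90),(.57,.66),(-.18,-.09),(.116,.13))
    sel("redkey",(H<8)|(H>172),(.57,.66),(-.26,-.18),(.116,.13))
    Q=sel("tray",(H>95)&(H<130),(.42,.56),(-.24,-.09),(.085,.1))
    if Q is not None: print(cv2.minAreaRect((Q[:,:2]*1000).astype(np.float32)))
    for nm,x,y in [("green tube",(.48,.58),(.15,.2))]: sel(nm,(H>40)&(H<90),x,y,(.108,.125))
    m=(W[...,2]>.095)&(W[...,2]<.106)&(W[...,0]>.5)&(W[...,0]<.72)&(abs(W[...,1]+.175)<.15)
    r=cv2.minAreaRect((W[m][:,:2]*1000).astype(np.float32)); print("deck",r)
    cv2.imwrite(f"pics/{n}1.png",c["frame"][:,:,::-1])
a=cv2.imread("pics/top1.png")[130:260,100:370]
cv2.imwrite("pics/crop.png",cv2.resize(a,None,fx=2.9,fy=2.9,interpolation=2))
```

```text
top orange 134 mean [0.5393 0.2282 0.1151] circ [0.54   0.2294] 0.0174 lo [0.524 0.212 0.109] hi [0.557 0.247 0.121]
top greenkey 82 mean [ 0.6171 -0.1317  0.1209] circ [ 0.6173 -0.1317] 0.0143 lo [ 0.605 -0.146  0.116] hi [ 0.631 -0.119  0.127]
top redkey 81 mean [ 0.6076 -0.2216  0.1213] circ [ 0.6076 -0.2224] 0.0139 lo [ 0.594 -0.235  0.117] hi [ 0.62  -0.21   0.127]
top tray 166 mean [ 0.4835 -0.1643  0.0902] circ [ 0.4818 -0.1633] 0.0494 lo [ 0.474 -0.212  0.085] hi [ 0.493 -0.114  0.098]
((483.84515380859375, -163.44366455078125), (98.45536804199219, 12.32831859588623), 84.6115951538086)
top green tube 130 mean [0.526  0.1706 0.1149] circ [0.5261 0.1709] 0.0173 lo [0.511 0.155 0.109] hi [0.543 0.188 0.12 ]
deck ((612.709228515625, -176.8133087158203), (218.8623504638672, 124.2823715209961), 83.95277404785156)
scene orange 154 mean [0.5453 0.2279 0.1165] circ [0.5433 0.2278] 0.0181 lo [0.526 0.211 0.108] hi [0.561 0.246 0.121]
scene greenkey 98 mean [ 0.6214 -0.1319  0.1235] circ [ 0.6213 -0.1321] 0.0136 lo [ 0.608 -0.145  0.118] hi [ 0.633 -0.119  0.128]
scene redkey 100 mean [ 0.6125 -0.2216  0.1231] circ [ 0.6106 -0.2213] 0.0144 lo [ 0.599 -0.235  0.116] hi [ 0.624 -0.209  0.128]
scene tray 160 mean [ 0.4881 -0.1691  0.0915] circ [ 0.4883 -0.1636] 0.0483 lo [ 0.475 -0.212  0.085] hi [ 0.495 -0.115  0.098]
((487.96490478515625, -163.53915405273438), (96.09900665283203, 13.610478401184082), 82.94606018066406)
scene green tube 130 mean [0.5314 0.1704 0.1172] circ [0.5307 0.1692] 0.0176 lo [0.513 0.153 0.109] hi [0.547 0.186 0.123]
deck ((628.9637451171875, -178.956298828125), (221.9990692138672, 152.72250366210938), 83.33618927001953)
```

View pics/crop.png

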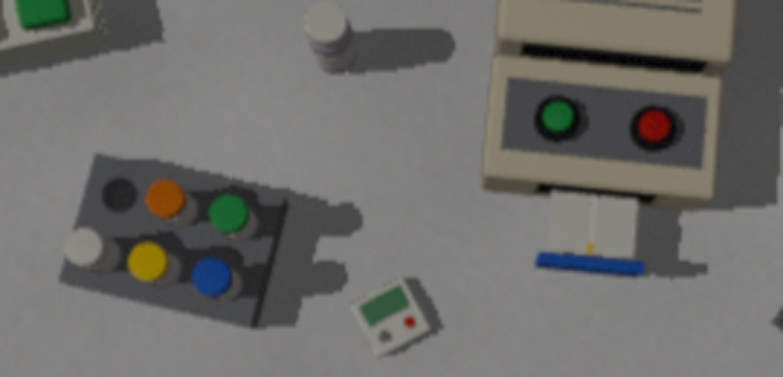

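The orange cap is at about (0.5415, 0.2285, 0.116) and the green key at (0.619, -0.132, 0.122). The analyser yaw is -6° and the tray is about 63 mm out. Moving to the pointing place with the fingers shut.

Request:
drive_tool(rows=[[0, 23.4, -24.4, 0, 0, 0, 0.0137], [0, 23.4, -24.4, 0, 0, 0, 0.0137], [0, 23.4, -24.4, 0, 0, 0, 0.0137], [0, 23.4, -24.4, 0, 0, 0, 0.0137], [0, 23.4, -24.4, 0, 0, 0, 0.0137]])

```text
time_s: 1.62
tcp_pos: [0.3083, 0.472, 0.2414]
ee_rot: [[0.971, -0.238, 0.0], [-0.238, -0.971, 0.0], [0.0, -0.0, -1.0]]
wrist_force: [1.6, 0.2, -0.4]
gripper_width: 0.705
gripper_force: 0.0
```

Request:
drive_tool(rows=[[0, 23.4, -24.4, 0, 0, 0, 0.0137], [0, 23.4, -24.4, 0, 0, 0, 0.0137], [0, 23.4, -24.4, 0, 0, 0, 0.0137], [0, 23.4, -24.4, 0, 0, 0, 0.0137], [0, 23.4, -24.4, 0, 0, 0, 0.0137]])

```text
time_s: 2.03
tcp_pos: [0.4254, 0.3499, 0.2415]
ee_rot: [[0.985, -0.171, 0.0], [-0.171, -0.985, 0.0], [0.0, -0.0, -1.0]]
wrist_force: [-0.1, 0.3, -0.7]
gripper_width: 0.321
gripper_force: 0.0
```

Request:
drive_tool(rows=[[0, 23.4, -24.4, 0, 0, 0, 0.0137], [0, 23.4, -24.4, 0, 0, 0, 0.0137], [0, 23.4, -24.4, 0, 0, 0, 0.0137], [0, 20, -20, 0, 0, 0, 0.0137], [0, 0, 0, 0, 0, 0, 0.0137]])

```text
time_s: 2.45
tcp_pos: [0.5173, 0.2549, 0.2411]
ee_rot: [[0.994, -0.108, 0.0], [-0.108, -0.994, -0.001], [0.001, 0.001, -1.0]]
wrist_force: [0.4, 1.3, 0.4]
gripper_width: 0.018
gripper_force: 0.0
```

```bash
cat >> h.py <<'E'
def wristW(c,s):
    v,u=np.mgrid[:384,:512]; z=c["z_map"]; dx=(u-c["cx"])/c["fx"]; dy=(v-c["cy"])/c["fy"]; th=np.hypot(dx,dy)+1e-9
    k=np.tan(np.minimum(th,1.4))/th; P=np.stack([dx*k*z,dy*k*z,z],-1)
    T=np.asarray(c["T_tool_cam"]); P=P@T[:3,:3].T+T[:3,3]
    return P@np.asarray(s["ee_rot"]).T+s["tcp_pos"]
def blob(c,W,hm,cen,r,zz):
    hsv=cv2.cvtColor(c["frame"],cv2.COLOR_RGB2HSV)
    m=hm(hsv[...,0].astype(int))&(hsv[...,1]>110)&(c["z_map"]>0)&(np.hypot(W[...,0]-cen[0],W[...,1]-cen[1])<r)&(W[...,2]>zz[0])&(W[...,2]<zz[1])
    Q=W[m]; 
    if len(Q)<5: return len(Q)
    return len(Q),Q.mean(0).round(4),cv2.minEnclosingCircle(Q[:,:2].astype(np.float32))
E
python3 - <<'E'
from h import *
s=sense(); c=capture("wrist"); W=wristW(c,s); print(s["tcp_pos"])
print("orange",blob(c,W,lambda H:(H>5)&(H<19),(.5415,.2285),.04,(.108,.126)))
print("green",blob(c,W,lambda H:(H>40)&(H<90),(.529,.17),.03,(.105,.126)))
for d in masks_of("tube_orange_cap",c)[:1]: print(d["p"],d["xy"])
cv2.imwrite("pics/w0.png",c["frame"][:,:,::-1])
E
```

```text
[0.51728487 0.25491252 0.24108085]
orange (1074, array([0.545 , 0.228 , 0.1172]), ((0.5441696643829346, 0.22771386802196503), 0.01773587055504322))
green (334, array([0.5263, 0.1777, 0.1167]), ((0.5291843414306641, 0.1732596755027771), 0.016143428161740303))
0.89 [283.2, 156.2]
```

View pics/w0.png

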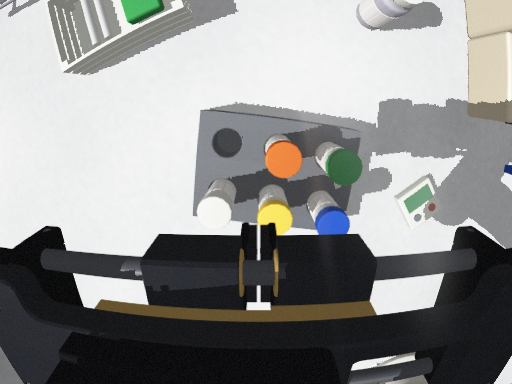

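The wrist view shows the orange cap at (283,158), clear of the fingers. It measures (0.5435, 0.228, 0.117). Now aligning and descending.

Request:
drive_tool(rows=[[0, 13, -13.5, 0, 0, 0, 0], [0, 13, -13.5, -10, 0, 0, 0], [0, 0, 0, -20, 0, 0, 0], [0, 0, 0, -20, 0, 0, 0], [0, 0, 0, -15, 0, 0, 0]])

```text
time_s: 2.97
tcp_pos: [0.5396, 0.2316, 0.1749]
ee_rot: [[0.995, -0.104, -0.001], [-0.104, -0.995, -0.0], [-0.001, 0.0, -1.0]]
wrist_force: [-0.6, -1.3, -0.5]
gripper_width: 0.007
gripper_force: 0.0
```

Request:
drive_tool(rows=[[0, 0, 0, -10, 0, 0, 0], [0, 0, 0, -4, 0, 0, 0], [0, 0, 0, 0, 0, 0, 0], [0, 0, 0, 0, 0, 0, 0]])

```text
time_s: 3.3
tcp_pos: [0.5409, 0.2318, 0.1631]
ee_rot: [[0.995, -0.103, 0.001], [-0.103, -0.995, 0.001], [0.001, -0.001, -1.0]]
wrist_force: [-0.1, 0.6, 0.9]
gripper_width: 0.003
gripper_force: 0.0
```

Run:
```python
from h import *
s=sense(); c=capture("wrist"); W=wristW(c,s); print(s["time_s"],s["tcp_pos"],np.round(c["T_tool_cam"],3))
print("orange",blob(c,W,lambda H:(H>5)&(H<19),(.5415,.2285),.04,(.108,.126)))
```

```text
3.3 [0.54094116 0.23180903 0.16305232] [[ 0.    -0.958 -0.286  0.08 ]
 [ 1.     0.    -0.     0.   ]
 [ 0.    -0.286  0.958 -0.145]
 [ 0.     0.     0.     1.   ]]
orange (1424, array([0.5497, 0.2266, 0.1168]), ((0.544662356376648, 0.22759778797626495), 0.017367860302329063))
```

Request:
drive_tool(rows=[[0, 2.5, -4, -2, 0, 0, 0], [0, 0, 0, 0, 0, 0, 0], [0, 0, 0, 0, 0, 0, 0], [0, 0, 0, 0, 0, 0, 0], [0, 0, 0, 0, 0, 0, 0]])

```text
time_s: 3.77
tcp_pos: [0.5433, 0.227, 0.1605]
ee_rot: [[0.995, -0.104, 0.0], [-0.104, -0.995, 0.0], [0.0, -0.0, -1.0]]
wrist_force: [0.4, 0.9, 0.3]
gripper_width: 0.005
gripper_force: 0.0
```

Request:
drive_tool(rows=[[0, 0, 0, 0, 0, 0, 0], [0, 0, 0, 0, 0, 0, 0], [0, 0, 0, 0, 0, 0, 0], [0, 0, 0, 0, 0, 0, 0], [0, 0, 0, 0, 0, 0, 0]])

```text
time_s: 4.18
tcp_pos: [0.5432, 0.2271, 0.1602]
ee_rot: [[0.995, -0.104, -0.0], [-0.104, -0.995, -0.0], [-0.0, 0.0, -1.0]]
wrist_force: [0.5, -0.7, 0.3]
gripper_width: 0.008
gripper_force: 0.0
```

Request:
drive_tool(rows=[[0, 0, 0, 0, 0, 0, 0], [0, 0, 0, 0, 0, 0, 0], [0, 0, 0, 0, 0, 0, 0], [0, 0, 0, 0, 0, 0, 0], [0, 0, 0, 0, 0, 0, 0]])

```text
time_s: 4.6
tcp_pos: [0.5432, 0.227, 0.1602]
ee_rot: [[0.995, -0.104, -0.0], [-0.104, -0.995, -0.0], [-0.0, 0.0, -1.0]]
wrist_force: [-0.6, 0.7, -0.4]
gripper_width: 0.002
gripper_force: 0.0
```

Request:
drive_tool(rows=[[0, 0, 0, 0, 0, 0, 0], [0, 0, 0, 0, 0, 0, 0], [0, 0, 0, 0, 0, 0, 0], [0, 0, 0, 0, 0, 0, 0], [0, 0, 0, 0, 0, 0, 0]])

```text
time_s: 5.02
tcp_pos: [0.5432, 0.227, 0.1603]
ee_rot: [[0.995, -0.104, 0.0], [-0.104, -0.995, -0.0], [0.0, 0.0, -1.0]]
wrist_force: [0.5, -0.0, -0.0]
gripper_width: 0.004
gripper_force: 0.0
```

Request:
drive_tool(rows=[[0, 0, 0, 0, 0, 0, 0], [0, 0, 0, 0, 0, 0, 0], [0, 0, 0, 0, 0, 0, 0], [0, 0, 0, 0, 0, 0, 0], [0, 0, 0, 0, 0, 0, 0]])

```text
time_s: 5.43
tcp_pos: [0.5432, 0.227, 0.1602]
ee_rot: [[0.995, -0.104, 0.0], [-0.104, -0.995, 0.0], [0.0, -0.0, -1.0]]
wrist_force: [-0.3, -0.5, 0.1]
gripper_width: 0.007
gripper_force: 0.0
```

Request:
drive_tool(rows=[[0, 0, 0, 0, 0, 0, 0], [0, 0, 0, 0, 0, 0, 0], [0, 0, 0, 0, 0, 0, 0], [0, 0, 0, 0, 0, 0, 0]])

```text
time_s: 5.77
tcp_pos: [0.5432, 0.227, 0.1603]
ee_rot: [[0.995, -0.104, 0.0], [-0.104, -0.995, 0.0], [0.0, -0.0, -1.0]]
wrist_force: [-0.1, 1.1, 0.2]
gripper_width: 0.004
gripper_force: 0.0
```

Request:
drive_tool(rows=[[0, 0, 0, 20, 0, 0, 0], [0, 0, 0, 20, 0, 0, 0], [0, 0, 0, 20, 0, 0, 0], [0, -8.5, -32, 0, 0, 0, 0], [0, -8.5, -32, 0, 0, 0, 0]])

```text
time_s: 6.18
tcp_pos: [0.5269, 0.1638, 0.2215]
ee_rot: [[0.995, -0.102, 0.003], [-0.102, -0.995, 0.002], [0.003, -0.002, -1.0]]
wrist_force: [0.5, -0.1, -0.6]
gripper_width: 0.005
gripper_force: 0.0
```

Request:
drive_tool(rows=[[0, -8.5, -32, 0, 0, 0, 0], [0, -8.5, -32, 0, 0, 0, 0], [0, -8.5, -32, 0, 0, 0, 0], [0, -8.5, -32, 0, 0, 0, 0], [0, -8.5, -32, 0, 0, 0, 0]])

```text
time_s: 6.6
tcp_pos: [0.483, 0.0017, 0.2205]
ee_rot: [[0.995, -0.104, 0.001], [-0.104, -0.995, 0.0], [0.001, -0.0, -1.0]]
wrist_force: [1.2, 0.1, -0.8]
gripper_width: 0.004
gripper_force: 0.0
```

Request:
drive_tool(rows=[[0, -8.5, -32, 0, 0, 0, 0], [0, -8.5, -32, 0, 0, 0, 0], [0, -8.5, -32, 0, 0, 0, 0], [0, -8.5, -32, 0, 0, 0, 0], [0, -8.5, -32, 0, 0, 0, 0]])

```text
time_s: 7.02
tcp_pos: [0.4405, -0.1584, 0.2206]
ee_rot: [[0.995, -0.104, 0.001], [-0.104, -0.995, -0.0], [0.001, -0.0, -1.0]]
wrist_force: [0.4, -0.3, 0.2]
gripper_width: 0.002
gripper_force: 0.0
```

Request:
drive_tool(rows=[[0, 0, 0, 0, 0, 0, 0], [0, 0, 0, 0, 0, 0, 0], [0, 0, 0, 0, 0, 0, 0]])

```text
time_s: 7.27
tcp_pos: [0.4413, -0.157, 0.2203]
ee_rot: [[0.995, -0.105, 0.0], [-0.105, -0.995, 0.0], [0.0, -0.0, -1.0]]
wrist_force: [0.1, -0.2, -0.4]
gripper_width: 0.007
gripper_force: 0.0
```

Run:
```python
from h import *
s=sense(); c=capture("wrist"); W=wristW(c,s); print(s["time_s"],s["tcp_pos"])
print("green",blob(c,W,lambda H:(H>40)&(H<90),(.619,-.132),.03,(.112,.13)))
print("red",blob(c,W,lambda H:(H<8)|(H>172),(.61,-.222),.03,(.112,.13)))
print("trayface",blob(c,W,lambda H:(H>95)&(H<130),(.486,-.164),.08,(.085,.1)))
cv2.imwrite("pics/w1.png",c["frame"][:,:,::-1])
```

```text
7.2667 [ 0.44127514 -0.1569758   0.22034716]
green (307, array([ 0.6116, -0.1338,  0.121 ]), ((0.6169091463088989, -0.13353390991687775), 0.013663211837410927))
red (305, array([ 0.6028, -0.2221,  0.121 ]), ((0.6100381016731262, -0.22440025210380554), 0.014623040333390236))
trayface (1393, array([ 0.4885, -0.1653,  0.0919]), ((0.4866907596588135, -0.16521450877189636), 0.04913719370961189))
```

View pics/w1.png

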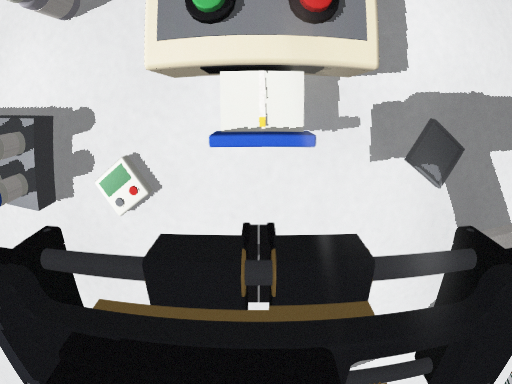

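The wrist view shows the blue plate at (262,140) straight ahead of the fingers, with the path clear. Descending, then pushing.

Request:
drive_tool(rows=[[0, 0, -1, -30, 0, 0, 0], [0, 0, -1, -30, 0, 0, 0], [0, 0, 0, -30, 0, 0, 0], [0, 0, 0, -25, 0, 0, 0], [0, 0, 0, -19, 0, 0, 0]])

```text
time_s: 7.73
tcp_pos: [0.4408, -0.1576, 0.0843]
ee_rot: [[0.995, -0.102, -0.002], [-0.102, -0.995, 0.0], [-0.002, -0.0, -1.0]]
wrist_force: [-0.1, 0.6, 0.5]
gripper_width: 0.006
gripper_force: 0.0
```

Request:
drive_tool(rows=[[0, 0, 0, 0, 0, 0, 0], [0, 6, -0.6, 0, 0, 0, 0], [0, 6, -0.6, 0, 0, 0, 0], [0, 6, -0.6, 0, 0, 0, 0], [0, 6, -0.6, 0, 0, 0, 0]])

```text
time_s: 8.15
tcp_pos: [0.4673, -0.1613, 0.0878]
ee_rot: [[0.995, -0.103, 0.004], [-0.103, -0.995, -0.0], [0.004, -0.0, -1.0]]
wrist_force: [-0.2, -0.3, -1.2]
gripper_width: 0.009
gripper_force: 0.0
```

Request:
drive_tool(rows=[[0, 5, -0.5, 0, 0, 0, 0], [0, 5, -0.5, 0, 0, 0, 0], [0, 5, -0.5, 0, 0, 0, 0], [0, 5, -0.5, 0, 0, 0, 0], [0, 5, -0.5, 0, 0, 0, 0]])

```text
time_s: 8.57
tcp_pos: [0.4903, -0.164, 0.0863]
ee_rot: [[0.995, -0.104, -0.001], [-0.104, -0.995, 0.0], [-0.001, 0.0, -1.0]]
wrist_force: [-1.8, 0.6, 0.9]
gripper_width: 0.005
gripper_force: 0.9
```

Request:
drive_tool(rows=[[0, 5, -0.5, 0, 0, 0, 0], [0, 5, -0.5, 0, 0, 0, 0], [0, 5, -0.5, 0, 0, 0, 0], [0, 5, -0.5, 0, 0, 0, 0], [0, 5, -0.5, 0, 0, 0, 0]])

```text
time_s: 8.98
tcp_pos: [0.5157, -0.1665, 0.0862]
ee_rot: [[0.995, -0.104, -0.0], [-0.104, -0.995, -0.0], [-0.0, 0.0, -1.0]]
wrist_force: [-2.1, -1.4, 1.8]
gripper_width: 0.006
gripper_force: 0.9
```

Request:
drive_tool(rows=[[0, 2, -0.2, 0, 0, 0, 0], [0, 2, -0.2, 0, 0, 0, 0], [0, 2, -0.2, 0, 0, 0, 0], [0, 2, -0.2, 0, 0, 0, 0], [0, 2, -0.2, 0, 0, 0, 0]])

```text
time_s: 9.4
tcp_pos: [0.5252, -0.1674, 0.0862]
ee_rot: [[0.995, -0.104, -0.0], [-0.104, -0.995, 0.0], [-0.0, -0.0, -1.0]]
wrist_force: [-1.6, 0.3, -0.1]
gripper_width: 0.008
gripper_force: 0.8
```

Request:
drive_tool(rows=[[0, 1, -0.1, 0, 0, 0, 0], [0, 1, -0.1, 0, 0, 0, 0], [0, 1, -0.1, 0, 0, 0, 0], [0, 1, -0.1, 0, 0, 0, 0], [0, 1, -0.1, 0, 0, 0, 0]])

```text
time_s: 9.82
tcp_pos: [0.5301, -0.1679, 0.0862]
ee_rot: [[0.995, -0.104, -0.0], [-0.104, -0.995, 0.0], [-0.0, -0.0, -1.0]]
wrist_force: [-1.6, -0.7, -0.6]
gripper_width: 0.004
gripper_force: 0.8
```

Request:
drive_tool(rows=[[0, 1, -0.1, 0, 0, 0, 0], [0, 1, -0.1, 0, 0, 0, 0], [0, 1, -0.1, 0, 0, 0, 0]])

```text
time_s: 10.07
tcp_pos: [0.5332, -0.1681, 0.0862]
ee_rot: [[0.995, -0.104, -0.0], [-0.104, -0.995, 0.0], [-0.0, -0.0, -1.0]]
wrist_force: [-2.3, 0.1, 0.4]
gripper_width: 0.004
gripper_force: 1.7
```

Request:
drive_tool(rows=[[0, 0.7, -0.1, 0, 0, 0, 0], [0, 0.7, 0, 0, 0, 0, 0], [0, 0, 0, 0, 0, 0, 0]])

```text
time_s: 10.32
tcp_pos: [0.5333, -0.1682, 0.0862]
ee_rot: [[0.995, -0.104, -0.003], [-0.104, -0.995, 0.0], [-0.003, 0.0, -1.0]]
wrist_force: [-5.6, 0.4, 2.9]
gripper_width: 0.003
gripper_force: 2.6
```

Request:
drive_tool(rows=[[0, 0.7, -0.1, 0, 0, 0, 0], [0, 0.7, 0, 0, 0, 0, 0], [0, 0, 0, 0, 0, 0, 0]])

```text
time_s: 10.57
tcp_pos: [0.5333, -0.1682, 0.0861]
ee_rot: [[0.994, -0.105, -0.006], [-0.105, -0.995, 0.001], [-0.006, 0.0, -1.0]]
wrist_force: [-8.6, 0.4, 4.7]
gripper_width: 0.004
gripper_force: 4.0
```

The tray stopped at the expected spot and the force is rising, so it is at the hard stop. Backing off, rising, and checking.

Request:
drive_tool(rows=[[0, -10, 1, 0, 0, 0, 0], [0, -15, 1.5, 0, 0, 0, 0], [0, -10, 1, 0, 0, 0, 0], [0, 0, 0, 30, 0, 0, 0], [0, 0, 0, 35, 0, 0, 0]])

```text
time_s: 10.98
tcp_pos: [0.4991, -0.1646, 0.15]
ee_rot: [[0.995, -0.104, -0.005], [-0.104, -0.995, 0.0], [-0.005, 0.0, -1.0]]
wrist_force: [1.3, -1.2, -0.3]
gripper_width: 0.004
gripper_force: 0.0
```

Request:
drive_tool(rows=[[0, 0, 0, 30, 0, 0, 0], [0, 15, 4, 0, 0, 0, 0], [0, 25, 7, 0, 0, 0, 0], [0, 0, 0, 0, 0, 0, 0], [0, 0, 0, 0, 0, 0, 0]])

```text
time_s: 11.4
tcp_pos: [0.5421, -0.1534, 0.1814]
ee_rot: [[0.995, -0.103, 0.002], [-0.103, -0.995, 0.0], [0.002, -0.0, -1.0]]
wrist_force: [-0.5, 0.1, -0.4]
gripper_width: 0.01
gripper_force: 0.0
```

Run:
```python
from h import *
s=sense(); c=capture("wrist"); W=wristW(c,s); print(s["time_s"],s["tcp_pos"])
print("green",blob(c,W,lambda H:(H>40)&(H<90),(.619,-.132),.03,(.116,.128)))
print("red",blob(c,W,lambda H:(H<8)|(H>172),(.61,-.222),.03,(.116,.128)))
t=capture("top");v,u=np.mgrid[:384,:512]; z=t["z_map"]
P=np.stack([(u-t["cx"])/t["fx"]*z,(v-t["cy"])/t["fy"]*z,z],-1); Wt=(P-t["t"])@np.asarray(t["R"])
print("tray top",blob(t,Wt,lambda H:(H>95)&(H<130),(.549,-.17),.08,(.08,.1)),blob(c,W,lambda H:(H>95)&(H<130),(.549,-.17),.08,(.08,.1)))
cv2.imwrite("pics/w2.png",c["frame"][:,:,::-1])
```

```text
11.4 [ 0.54205855 -0.15342385  0.1813819 ]
green (1223, array([ 0.6213, -0.1346,  0.123 ]), ((0.6214278936386108, -0.13416293263435364), 0.014062950387597084))
red (1150, array([ 0.6125, -0.2223,  0.1228]), ((0.6120572686195374, -0.22324535250663757), 0.013963945209980011))
tray top 2 (1206, array([ 0.551 , -0.1693,  0.0927]), ((0.5486392974853516, -0.17189458012580872), 0.04914873093366623))
```

View pics/w2.png

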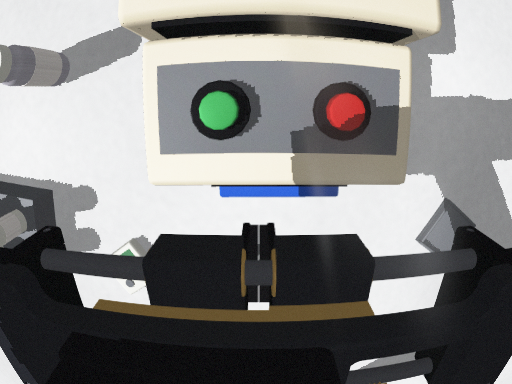

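The picture shows the plate flush against the front, at (279,190), with the green key at (218,110) and the red at (346,112). Moving over the green key.

Request:
drive_tool(rows=[[0, 20, 5, 0, 0, 0, 0], [0, 20, 5, 0, 0, 0, 0], [0, 20, 5, 0, 0, 0, 0], [0, 18, 5.4, 0, 0, 0, 0], [0, 0, 0, 0, 0, 0, 0]])

```text
time_s: 11.92
tcp_pos: [0.6212, -0.1329, 0.1806]
ee_rot: [[0.995, -0.103, 0.001], [-0.103, -0.995, -0.0], [0.001, 0.0, -1.0]]
wrist_force: [0.5, 0.6, 0.2]
gripper_width: 0.004
gripper_force: 0.0
```

Request:
drive_tool(rows=[[0, 0, 0, 0, 0, 0, 0], [0, 0, 0, -15, 0, 0, 0], [0, 0, 0, -10, 0, 0, 0], [0, 0, 0, -7, 0, 0, 0], [0, 0, 0, 0, 0, 0, 0]])

```text
time_s: 12.33
tcp_pos: [0.617, -0.1336, 0.1471]
ee_rot: [[0.994, -0.105, -0.005], [-0.105, -0.994, 0.0], [-0.005, 0.0, -1.0]]
wrist_force: [0.6, -0.3, 0.1]
gripper_width: 0.006
gripper_force: 0.0
```

Request:
drive_tool(rows=[[0, 2, 0.5, -1.5, 0, 0, 0], [0, 0, 0, -1.5, 0, 0, 0], [0, 0, 0, -1.5, 0, 0, 0], [0, 0, 0, -1.5, 0, 0, 0], [0, 0, 0, 0, 0, 0, 0]])

```text
time_s: 12.75
tcp_pos: [0.6209, -0.1329, 0.1432]
ee_rot: [[0.995, -0.104, -0.0], [-0.104, -0.995, 0.0], [-0.0, -0.0, -1.0]]
wrist_force: [0.3, 0.7, -0.6]
gripper_width: 0.003
gripper_force: 0.0
```

Request:
drive_tool(rows=[[0, 0, 0, -1.5, 0, 0, 0], [0, 0, 0, -1.5, 0, 0, 0], [0, 0, 0, -1.5, 0, 0, 0], [0, 0, 0, 0, 0, 0, 0]])

```text
time_s: 13.08
tcp_pos: [0.6212, -0.133, 0.1389]
ee_rot: [[0.995, -0.104, 0.001], [-0.104, -0.995, -0.0], [0.001, 0.0, -1.0]]
wrist_force: [0.7, 0.2, 1.7]
gripper_width: 0.005
gripper_force: 1.0
```

Request:
drive_tool(rows=[[0, 0, 0, -1, 0, 0, 0], [0, 0, 0, -1, 0, 0, 0], [0, 0, 0, -1, 0, 0, 0], [0, 0, 0, -1, 0, 0, 0], [0, 0, 0, 0, 0, 0, 0]])

```text
time_s: 13.5
tcp_pos: [0.6212, -0.133, 0.1352]
ee_rot: [[0.995, -0.104, 0.001], [-0.104, -0.995, -0.0], [0.001, 0.0, -1.0]]
wrist_force: [-0.6, -0.2, 3.6]
gripper_width: 0.004
gripper_force: 1.9
```

Request:
drive_tool(rows=[[0, 0, 0, -0.7, 0, 0, 0], [0, 0, 0, -0.7, 0, 0, 0], [0, 0, 0, 0, 0, 0, 0]])

```text
time_s: 13.75
tcp_pos: [0.6212, -0.133, 0.1351]
ee_rot: [[0.995, -0.103, 0.001], [-0.103, -0.995, -0.001], [0.001, 0.0, -1.0]]
wrist_force: [-2.8, 2.1, 9.6]
gripper_width: 0.005
gripper_force: 4.7
```

The key has bottomed at 0.1351 with the force at 9.6 N. Releasing and rising clear.

Request:
drive_tool(rows=[[0, 0, 0, 3, 0, 0, 0], [0, 0, 0, 6, 0, 0, 0], [0, 0, 0, 15, 0, 0, 0], [0, 0, 0, 30, 0, 0, 0], [0, 0, 0, 30, 0, 0, 0]])

```text
time_s: 14.17
tcp_pos: [0.6198, -0.1329, 0.2162]
ee_rot: [[0.995, -0.105, -0.005], [-0.105, -0.995, 0.0], [-0.005, 0.0, -1.0]]
wrist_force: [0.6, 0.3, 0.0]
gripper_width: 0.001
gripper_force: 0.0
```

Request:
drive_tool(rows=[[0, -30, 0, 10, 0, 0, 0], [0, -35, 0, 0, 0, 0, 0], [0, -35, 0, 0, 0, 0, 0], [0, -20, 0, 0, 0, 0, 0], [0, 0, 0, 0, 0, 0, 0]])

```text
time_s: 14.58
tcp_pos: [0.4966, -0.133, 0.2273]
ee_rot: [[0.994, -0.105, -0.003], [-0.105, -0.994, 0.001], [-0.003, -0.001, -1.0]]
wrist_force: [0.4, 0.3, 0.0]
gripper_width: 0.005
gripper_force: 0.0
```

Request:
drive_tool(rows=[[0, 0, 0, 0, 0, 0, 0], [0, 0, 0, 0, 0, 0, 0], [0, 0, 0, 0, 0, 0, 0]])

```text
time_s: 14.83
tcp_pos: [0.5019, -0.1329, 0.227]
ee_rot: [[0.995, -0.104, -0.0], [-0.104, -0.995, -0.0], [-0.0, 0.0, -1.0]]
wrist_force: [0.2, -0.4, -0.1]
gripper_width: 0.002
gripper_force: 0.0
```

Run:
```python
from h import *
s=sense(); c=capture("wrist"); W=wristW(c,s); print(s["time_s"],s["tcp_pos"],s["wrist_force"])
print("green",blob(c,W,lambda H:(H>40)&(H<90),(.619,-.132),.03,(.11,.13)))
print("red",blob(c,W,lambda H:(H<8)|(H>172),(.61,-.222),.03,(.11,.13)))
print("tray",blob(c,W,lambda H:(H>95)&(H<130),(.549,-.17),.08,(.08,.1)))
cv2.imwrite("pics/w3.png",c["frame"][:,:,::-1])
```

```text
14.8333 [ 0.50194684 -0.13293665  0.2270243 ] [ 0.22611821 -0.44028546 -0.11917516]
green (870, array([ 0.6205, -0.1343,  0.1227]), ((0.6219332814216614, -0.13413147628307343), 0.014792101457715034))
red (828, array([ 0.6118, -0.2223,  0.1221]), ((0.6133324503898621, -0.22495542466640472), 0.016074372455477715))
tray (969, array([ 0.5513, -0.1653,  0.0924]), ((0.5506592988967896, -0.16751356422901154), 0.04438289627432823))
```

View pics/w3.png

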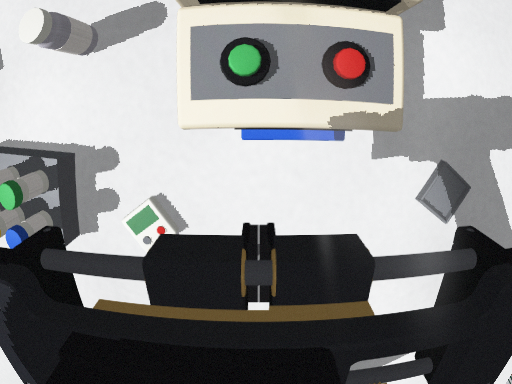

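The tray front is flush at (292,134), the green key at (245,60) is back up (0.1227 m), and the arm is clear of everything.

```bash
python3 -c "
from station import *
print(finish_job())"
```

```text
the job is handed in; nothing more can be done
None
```

I pointed at the orange cap for about 2.4 s, pushed the tray fully in, and pressed the green key to its stop and released it. I left the red key and everything else alone, and the job is handed in at about 15 s.

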